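# Shut and fasten the garage vent window

## Task

Shut the small sliding vent window on the tiled ledge: push its sash fully home, then swing the fastener's handle round, up over its cam, until it stands over the low notch, and press it down fully home into the notch. The fastener is old: work it gently, never forcing the handle against its cam or the notch, and leave the mug, the timer, the chrome plate and the purple ring where they are.

Things in the scene. Friction and masses are not known exactly. Their poses are not given: they have to be found in the camera images.
- window: low white vent window fixed to the ledge: 500 mm wide (y), 120 deep (x), end posts 100 high. Origin on the ledge under its middle; x points away from the robot's side, y to the left seen from the robot, z up. Right half (y -225 to 0): fixed light on the robot's side, top at 90 mm, with the fastener on it. The sliding sash runs behind, 20 mm beyond the middle.
- sash: the sliding sash, 253 mm wide, 30 thick, top 86 mm above the ledge, with a metal keeper post (top at 130) near its right end; about 0.7 kg, sliding friction about 3 N, stays where it is left. It shuts by moving along the window's +y to a soft stop at the left post. Its origin lies at the window's origin when shut.
- slide (a joint): how far the sash stands open, m: 0 = fully shut, at most 0.12
- tab (a point): middle of the red push tab that stands up on the sash's top rail near its left end: a plate 12 mm thick (window y), 26 mm wide (window x), from 86 to 126 mm above the ledge; this point is 110 mm above the ledge. Moves with the sash.
- handle: the fastener's aluminium handle: round hub 88 mm across (top 127 mm above the ledge) covering the housing, arm with black knob, and opposite it a locking tongue (reach 81 mm). Origin on the axis, level with the housing's origin at the start; own x along the arm, z up. Turning takes 1 to 2 N at the knob on the level, about 4 N up the cam, more when pressed down.
- turn (a joint): handle angle, rad: 0 = arm along the window's +y; grows anticlockwise from above, the way to turn it (1.57: arm towards the robot). Starts 0 to 0.25. Level to 0.38-0.74, ramp of 0.49 rad up 5 mm, level, then the notch, centred anywhere from 1.40 to 1.74 (hidden, new each time), letting the handle in over only about 0.12 rad; beyond it level again to the limit 2.2.
- lift (a joint): height of the handle over its starting level, m: 0.005 on the cam's top, -0.004 home in the notch; it can be raised to 0.010. The spindle is stiff: the handle does not drop by itself; about 3 N of push sinks it, 8 N lifts it. Unpressed it passes over the notch; in the notch steep walls stop it turning either way.
- knob (a point): middle of the upright black knob at the arm's end, 85 mm from the axis: a cylinder 18 mm across, at the start from 124 to 167 mm above the ledge, over a 24 mm collar with its top at 124 mm (the arm lies under that). This point is 58 mm above the handle's origin: 148 mm above the ledge at the start, 153 on the cam's top, 144 home in the notch.
- mug: stainless steel mug, 76 mm across, 85 mm high, origin under its centre; leave it alone
- timer: black plastic timer 62 x 62 x 26 mm with a red button, origin under its centre; leave it alone
- plate: chrome ring-shaped weight plate 90 mm across, 14 mm high, origin under its centre; leave it alone
- grip_ring: purple silicone grip ring 72 mm across, 20 mm high, origin under its centre; leave it alone
- case: the fastener's round dark housing, fixed on the fixed light's top, the cam ring hidden in it. Origin on the vertical axis about which the handle turns, 90 mm above the ledge, 35 mm to the robot's side of the window's middle and 60 mm right of it. Over 35 N between handle and cam is forcing it: about 35 N pressed down, or about 14 N sideways at the knob against a notch wall.

How it is judged (in metres and radians):
On the way, in this order (a step that is already met when the one before it is completed fails the run):
1. the sash is shut within 4 mm, the handle still turned less than 0.35 rad (value of joint slide below 0.004 m and value of joint turn below 0.35 rad), for 0.2 s.
2. the handle is on top of the cam (past 0.8 rad, over 3 mm up), the sash still shut (value of joint slide below 0.004 m and value of joint turn above 0.8 rad and value of joint lift above 0.003 m), for 0.1 s.
At the end, for the whole second after the job is handed in: the sash is shut within 4 mm and the handle, turned between 1.25 and 1.9 rad, sits down in the notch, at least 2.5 mm below its starting level (the notch's floor is 4 mm below it), at rest and let go (value of joint slide below 0.004 m and value of joint turn between 1.25 and 1.9 rad and value of joint lift below -0.0025 m and velocity of joint turn below 0.05 rad/s); the robot touches nothing.
It fails at once if the fastener is forced: over 35 N between the handle and the cam in its housing (contact force between handle and case above 35 N).
It fails at once if the mug, timer, plate or ring is moved over 15 mm (distance of any of mug, timer, plate, grip_ring from where it was at the start of the episode above 0.015 m).
It also fails if it takes over 72 s, if anything falls off the work surface, if the arm or the gripper's body presses on something with over 40 N, if the wrist force passes 120 N, or if a joint passes its speed limit or range.

## Robot

A 6-joint arm with a two-finger parallel gripper is mounted at the origin on the work surface. World frame = base frame: x ahead of the robot, y to its left, z up, the work surface at z = 0. Lengths are in m, angles in degrees, forces in N, time in s.
With the tool pointing down it reaches from about 0.325 to 0.75 m from the base axis. Payload 7.6 kg.
Tool frame: the origin (TCP) lies midway between the tips of the shut fingers; the grasp point (between the pads) lies 19 mm behind it; x points along the fingers, y is the direction in which the jaws open and shut, and the axes are right-handed (so a half turn about x gives the same grasp; the last joint's range is limited). The gripper opens to 85 mm and grips with 20 to 120 N. Pads are 22 mm wide; open, the fingers measure 114 mm over their backs; the gripper's body (76 mm by 85 mm) begins 54 mm behind the grasp point. The pads swing forward as they close: fully open they stand 13 mm farther back than shut.
Start: joints at [-77.137, 2.991, 80.254, -0, 96.75, -4.028], TCP at [0.153, -0.502, 0.231] pointing down, gripper open.
Joint ranges: [-166.34, 166.34], [-52.06, 124.39], [6.96, 135.62], [-60.46, 240.46], [14.63, 156.25], [-167.68, 167.68]. Speed limits (degrees/s): [147.25, 147.25, 172.46, 180, 180, 180].

## Interface

Orientations are given as [roll, pitch, yaw] about the fixed x, y, z axes, in that order (R = Rz(yaw) Ry(pitch) Rx(roll)).
In Python, from rig import env gives the robot as it stands.
- The arm moves only by the tool apply_moves, never from a script. Its argument "deltas" is a list of rows, each a list of 5 numbers: the finger opening in mm, from 0 to 85.4, then the shift along the tool's x, y, z in units of 30 mm (1.0 is 30 mm), then the turn about the tool's x in rad. A call has 1 to 12 rows; each row shifts and turns the pose as measured when the row begins, along the tool's axes as they then stand; what a row does not reach is not made up. A row lasts 1/10 s, in which the tool goes at most 50 mm and 8.59 degrees, less where a joint would pass 70% of its speed; a pose out of reach is approached as far as the arm can. A call is refused whole if a number of a shift passes 1 or a number of a turn 0.15, either way. A call with a gripper value outside its range is refused whole. The fingers move at their own pace and stop on an object; "squeeze" is the grip in N (left out, the last holds). Time passes only in rows, so rows that do not move let the fingers close. It gives the time, the measured TCP pose, the force and the opening at its end, in the units of the state.
- env.get_obs(): the state, without advancing time (a new reading comes with each control period).
- env.get_image(name): name is "side" or "top"; returns a dict with "image" (384x512x3 uint8, red, green, blue), "z_map" (384x512 float32, m along the optical axis (not along the pixel's ray), 0 where there is no reading), "intrinsics" (3x3 intrinsics, pixels), "k1" (the pictures are not rectified: a ray, as slopes to the right and down, at radius r is drawn at 1 + k1 r^2 times it, then the intrinsics apply), "rvec" (rotation vector, rad) and "tvec" (3), from world to camera coordinates, as OpenCV has them. Camera axes: x right, y down, z forward; pixel columns grow to the right and rows downward; lengths in m; the calibration is good to about 2 mm. A picture is of the moment at which its call begins.
- env.sign_off(): hands the job in, once; it reports no verdict.
The state is a dict: "clock": time; "q": joint angles; "joint_velocities": joint speeds; "tau": joint torques, N m; "tcp_pos": TCP position; "tool_rot": TCP orientation; "contact_force": force on the tool from outside, world axes, zero at the start; "ft_torque": the same for the moment, N m; "gripper_width": finger opening in m.
Only numpy, scipy, OpenCV 4.12 (cv2) and the standard library are available. Lean on these libraries where they do the work, as an engineer would, in place of code of your own. Each camera call takes 0.05 s, during which the arm holds its last target.

## Working session

There is one attempt and no reset: what is moved stays moved. The work goes in short steps, Python scripts to look and compute and a tool call to move; the robot and the scene stay as the last step left them, time stands still between calls to the robot, and variables do not carry over. Pictures are saved under pics/ and viewed, and the job is handed in when it is done.

Besides the shell and the picture viewer there is one more tool, called after ">>>" by a JSON object that holds its "name" and its "arguments". apply_moves: Moves the arm, as the interface text tells. Its arguments: {"type":"object","properties":{"deltas":{"type":"array","items":{"type":"array","items":{"type":"number"}}},"squeeze":{"type":"number"}},"required":["deltas"]}

```bash
mkdir -p pics; ls
cat > h.py <<'E'
import numpy as np,cv2
from rig import env
def snap(n,tag):
    d=env.get_image(n); cv2.imwrite(f'pics/{tag}.png',d['image'][:,:,::-1]); np.savez(f'{tag}.npz',**{k:np.array(v) for k,v in d.items()}); return d
def load(tag): return dict(np.load(f'{tag}.npz'))
def ray(d,u,v):
    K=d['intrinsics'];x=(u-K[0,2])/K[0,0];y=(v-K[1,2])/K[1,1];k=float(d['k1'])
    r=np.hypot(x,y);s=r
    for _ in range(30): s=r/(1+k*s*s)
    f=s/r if r>0 else 1
    return np.array([x*f,y*f,1.])
def RT(d): return cv2.Rodrigues(np.array(d['rvec'],float).reshape(3,1))[0],np.array(d['tvec'],float).ravel()
def pz(d,u,v):  # by depth
    z=float(d['z_map'][int(round(v)),int(round(u))]);R,t=RT(d);return R.T@(ray(d,u,v)*z-t)
def pp(d,u,v,h): # on plane z=h
    R,t=RT(d);c=-R.T@t;r=R.T@ray(d,u,v);return c+r*(h-c[2])/r[2]
def proj(d,p):
    R,t=RT(d);c=R@np.array(p,float)+t;x,y=c[:2]/c[2];g=1+float(d['k1'])*(x*x+y*y);K=d['intrinsics'];return np.array([K[0,0]*x*g+K[0,2],K[1,1]*y*g+K[1,2]])
E
python3 - <<'E'
from h import *
for n in('top','side'):
    d=snap(n,n+'0');R,t=RT(d);print(n,-R.T@t,R[2],d['k1'])
    cv2.imwrite(f'pics/{n}0b.png',cv2.resize(d['image'][:,:,::-1],(800,600),interpolation=cv2.INTER_CUBIC))
print(env.get_obs())
E
```

```text
pics
top [0.42873024 0.02175942 0.9858342 ] [ 0.09488524 -0.02749886 -0.99510834] -0.0035916738192050567
side [ 0.46599254 -0.59123785  0.63273156] [ 0.04000188  0.75145532 -0.65857023] -0.10944402866707777
{'clock': 0.1, 'q': array([-7.71359483e+01,  3.02375581e+00,  8.03072684e+01,  3.09346497e-04,
        9.67511341e+01, -4.02576289e+00]), 'joint_velocities': array([ 0.08908692, -0.09717007, -0.17781986,  0.03431699, -0.00184129,
        0.06048157]), 'tau': array([ 8.17748733e-04, -3.82581067e+01, -3.60985065e+01, -5.69501753e-05,
        4.78819667e-03, -5.88505287e-06]), 'tcp_pos': array([ 0.1525097 , -0.50207117,  0.23055474]), 'tool_rot': array([-94.24003499,  89.91784107, 102.64981571]), 'contact_force': array([ 0.17229955, -0.03696709,  1.14917214]), 'ft_torque': array([-0.02728528,  0.01180057,  0.00330316]), 'gripper_width': 0.08531863041142372}
```

View pics/top0b.png

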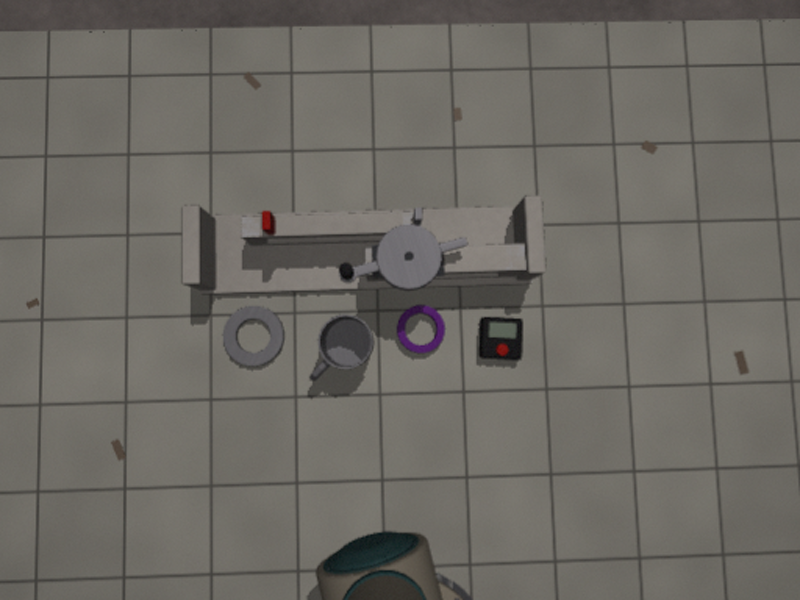

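View pics/side0b.png

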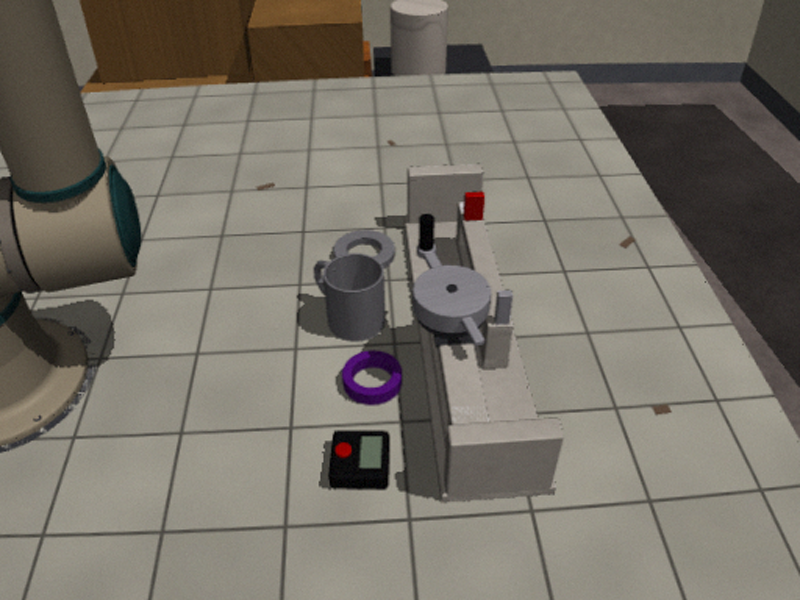

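Run:
```python
from h import *
d=load('top0');im=d['image'][120:250,105:360,::-1]
cv2.imwrite('pics/top0c.png',cv2.resize(im,None,fx=3.1,fy=3.1,interpolation=cv2.INTER_CUBIC))
d=load('side0');im=d['image'][95:325,190:370,::-1]
cv2.imwrite('pics/side0c.png',cv2.resize(im,None,fx=2.6,fy=2.6,interpolation=cv2.INTER_CUBIC))
```

```text
(no output)
```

View pics/top0c.png

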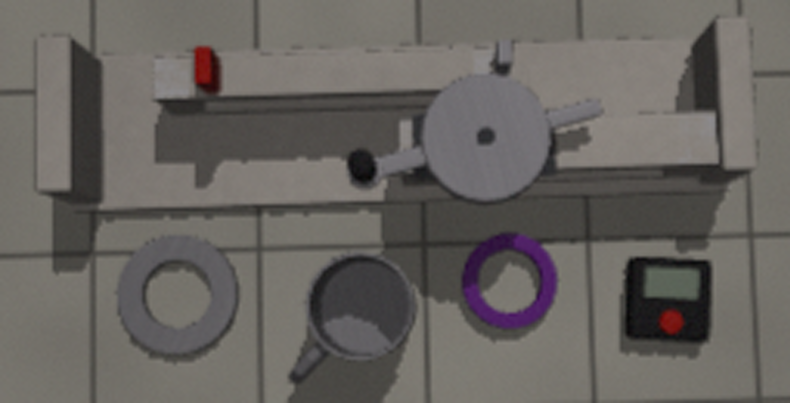

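View pics/side0c.png

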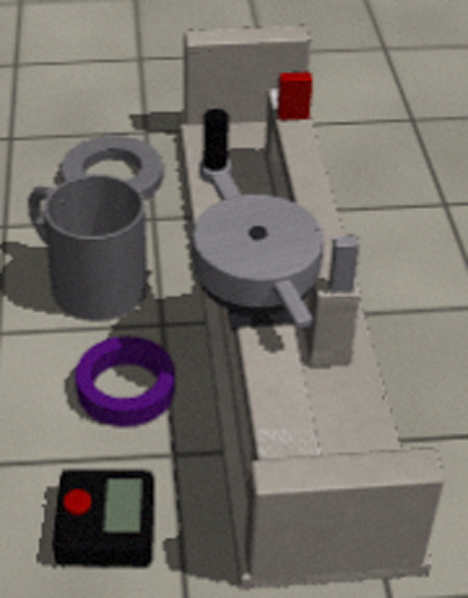

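Run:
```python
from h import *
np.set_printoptions(precision=4,suppress=True)
d=load('top0')
c=lambda u,v:(105+u/3.1-.34,120+v/3.1-.34)
L=[pp(d,*c(*p),.1) for p in [(38,36),(70,36),(72,191),(37,190)]]
R=[pp(d,*c(*p),.1) for p in [(718,18),(746,18),(754,169),(722,170)]]
print(np.array(L),np.array(R))
for n,p in dict(ledge=(500,380),lpost=(53,110),hub=(500,160),mug=(360,340)).items(): print(n,pz(d,*c(*p)))
Lo=(L[0]+L[3])/2;Ro=(R[1]+R[2])/2
o=(Lo+Ro)/2;y=(Lo-Ro);print('width',np.linalg.norm(y));y/=np.linalg.norm(y);yaw=np.arctan2(-y[0],y[1])
print('origin',o,'yaw',np.degrees(yaw))
x=np.array([np.cos(yaw),np.sin(yaw),0]);y=np.array([-np.sin(yaw),np.cos(yaw),0])
def loc(p): q=p-o; return np.array([q@x,q@y,p[2]])
print('hub',loc(pp(d,*c(486,136),.127)), 'knob', loc(pp(d,*c(362,163),.167)),'tab',loc(pp(d,*c(203,64),.126)))
s=load('side0');cs=lambda u,v:(190+u/2.6-.3,95+v/2.6-.3)
print('side hub',loc(pp(s,*cs(258,233),.127)),'knob',loc(pp(s,*cs(216,115),.167)),'knobw',pp(s,*cs(216,115),.167),'tabtop r/l',loc(pp(s,*cs(282,75),.126)),loc(pp(s,*cs(311,75),.126)))
print(pp(d,*c(486,136),.127),pp(s,*cs(258,233),.127))
for n,p,h in [('plate',(178,296),.014),('mug',(362,306),.085),('ring',(510,281),.02),('timer',(669,299),.026)]: print(n,pp(d,*c(*p),h))
```

```text
[[0.6399 0.2933 0.1   ]
 [0.6394 0.2712 0.1   ]
 [0.5311 0.2699 0.1   ]
 [0.5325 0.2937 0.1   ]] [[ 0.6415 -0.1812  0.1   ]
 [ 0.6411 -0.201   0.1   ]
 [ 0.5339 -0.2012  0.1   ]
 [ 0.5338 -0.1788  0.1   ]]
ledge [ 0.3899 -0.0243  0.0032]
lpost [0.588  0.2833 0.0984]
hub [ 0.5413 -0.0231  0.1275]
mug [0.4232 0.0804 0.0079]
width 0.4945970244219779
origin [0.5868 0.0462 0.1   ] yaw 0.15103769356614574
hub [-0.0292 -0.0603  0.127 ] knob [-0.0503  0.0212  0.167 ] tab [0.0254 0.1287 0.126 ]
side hub [-0.0297 -0.0597  0.127 ] knob [-0.0504  0.0215  0.167 ] knobw [0.5364 0.0676 0.167 ] tabtop r/l [0.0137 0.13   0.126 ] [0.0366 0.1282 0.126 ]
[ 0.5578 -0.0142  0.127 ] [ 0.5573 -0.0136  0.127 ]
plate [0.4599 0.2152 0.014 ]
mug [0.4471 0.0739 0.085 ]
ring [ 0.4639 -0.0333  0.02  ]
timer [ 0.4469 -0.1512  0.026 ]
```

```bash
cat >> h.py <<'E'
from scipy.spatial.transform import Rotation as Ro
def tool(o): return Ro.from_euler('xyz',o['tool_rot'],degrees=True).as_matrix()
def delta(target,yawj=None):
    "shift needed in tool axes (units of 30mm), and jaw axis angle"
    o=env.get_obs();R=tool(o);d=R.T@(np.array(target)-o['tcp_pos'])/.03
    print('t',round(o['clock'],2),'tcp',o['tcp_pos'].round(4),'jaw deg',np.degrees(np.arctan2(R[1,1],R[0,1])).round(2),'F',np.array(o['contact_force']).round(2),'w',round(o['gripper_width'],4),'delta',d.round(2))
    return R
E
python3 - <<'E'
from h import *
np.set_printoptions(precision=4,suppress=True)
print(delta((.612,.14,.2)))
d=load('top0')
c=lambda u,v:(105+u/3.1-.34,120+v/3.1-.34)
print('sash left end',pp(d,*c(155,78),.086),'keeper',pp(d,*c(503,42),.13),'post inner',pp(d,*c(72,110),.1))
print('tab R edge', pp(d,*c(216,64),.126),pp(d,*c(195,64),.126))
E
```

```text
t 0.1 tcp [ 0.1525 -0.5021  0.2306] jaw deg -73.11 F [ 0.17 -0.04  1.15] w 0.0853 delta [  1.04 -16.03 -20.87]
[[-0.0003  0.2905 -0.9569]
 [ 0.0014 -0.9569 -0.2905]
 [-1.     -0.0014 -0.0001]]
sash left end [0.6112 0.2158 0.086 ] keeper [ 0.6212 -0.0275  0.13  ] post inner [0.5874 0.2699 0.1   ]
tab R edge [0.6117 0.1662 0.126 ] [0.612  0.1803 0.126 ]
```

>>> {"name": "apply_moves", "arguments": {"deltas": [[0,0,-0.66,-0.86,0],[0,0,-0.66,-0.86,0],[0,0,-0.66,-0.86,0],[0,0,-0.66,-0.86,0],[0,0,-0.66,-0.86,0],[0,0,-0.66,-0.86,0],[0,0,-0.66,-0.86,0],[0,0,-0.66,-0.86,0],[0,0,-0.66,-0.86,0],[0,0,-0.66,-0.86,0],[0,0,-0.66,-0.86,0],[0,0,-0.66,-0.86,0]], "squeeze": 20}}

```text
clock: 1.3
tcp_pos: [0.3846, -0.1734, 0.2261]
tool_rot: [-77.1, 89.4, 119.4]
contact_force: [1.4, 0.0, 0.5]
gripper_width: -0.0003
```

```bash
python3 -c "
from h import *
delta((.612,.14,.2))"
```

```text
t 1.3 tcp [ 0.3846 -0.1734  0.2261] jaw deg -73.55 F [1.39 0.02 0.52] w -0.0003 delta [  0.93  -7.86 -10.23]
```

>>> {"name": "apply_moves", "arguments": {"deltas": [[0,0,-0.68,-0.88,0],[0,0,-0.68,-0.88,0],[0,0,-0.68,-0.88,0],[0,0,-0.68,-0.88,0],[0,0,-0.68,-0.88,0],[0,0,-0.68,-0.88,0],[0,0,-0.68,-0.88,0],[0,0,-0.68,-0.88,0],[0,0,-0.68,-0.88,0],[0,0,-0.68,-0.88,0],[0,0,-0.68,-0.88,0]]}}

```text
clock: 2.4
tcp_pos: [0.6048, 0.1389, 0.2223]
tool_rot: [-51.0, 89.1, 145.5]
contact_force: [0.6, -0.0, 1.1]
gripper_width: -0.0
```

>>> {"name": "apply_moves", "arguments": {"deltas": [[0,0,0,0,-0.145],[0,0,0,0,-0.145],[0,0,0,0,-0.145],[0,0,0,0,-0.145],[0,0,0,0,-0.145],[0,0,0,0,-0.145],[0,0,0,0,-0.145],[0,0,0,0,-0.145],[0,0,0,0,-0.145],[0,0,0,0,0]]}}

```text
clock: 3.4
tcp_pos: [0.6041, 0.1436, 0.2124]
tool_rot: [-107.7, 88.3, 166.3]
contact_force: [0.5, 0.3, 0.0]
gripper_width: 0.0
```

```bash
python3 -c "
from h import *
delta((.612,.138,.105))"
```

```text
t 3.4 tcp [0.6041 0.1436 0.2124] jaw deg 3.99 F [0.55 0.31 0.03] w 0.0 delta [3.57 0.35 0.24]
```

>>> {"name": "apply_moves", "arguments": {"deltas": [[0,0.6,0.1,0.1,-0.06],[0,0.7,0.1,0.08,0],[0,0.7,0.08,0.05,0],[0,0.7,0.05,0,0],[0,0.5,0,0,0],[0,0.3,0,0,0],[0,0,0,0,0]]}}

```text
clock: 4.1
tcp_pos: [0.6115, 0.1384, 0.1022]
tool_rot: [-109.1, 88.3, 167.1]
contact_force: [0.4, -0.0, 0.3]
gripper_width: 0.0002
```

```bash
python3 -c "
from h import *
print(delta((.612,.155,.105)))"
```

```text
t 4.1 tcp [0.6115 0.1384 0.1022] jaw deg 6.15 F [ 0.44 -0.02  0.28] w 0.0002 delta [-0.09  0.07 -0.55]
[[-0.02949925  0.99383078  0.10691201]
 [ 0.00677801  0.10715499 -0.99421923]
 [-0.99954182 -0.02860407 -0.00989719]]
```

>>> {"name": "apply_moves", "arguments": {"deltas": [[0,0,0.03,-0.3,0],[0,0,0.03,-0.3,0],[0,0,0.03,-0.3,0],[0,0,0.03,-0.3,0],[0,0,0.03,-0.3,0],[0,0,0.03,-0.3,0],[0,0,0.03,-0.3,0]]}}

```text
clock: 4.8
tcp_pos: [0.612, 0.205, 0.105]
tool_rot: [-103.3, 88.4, 172.7]
contact_force: [0.4, -4.1, -2.3]
gripper_width: -0.0
```

```bash
python3 -c "
from h import *
delta((.612,.212,.105));d=snap('top','top1');cv2.imwrite('pics/top1c.png',cv2.resize(d['image'][100:250,105:360,::-1],None,fx=3,fy=3,interpolation=2))"
```

```text
t 4.8 tcp [0.612 0.205 0.105] jaw deg 5.93 F [ 0.39 -4.11 -2.35] w -0.0 delta [ 0.    0.02 -0.23]
```

View pics/top1c.png

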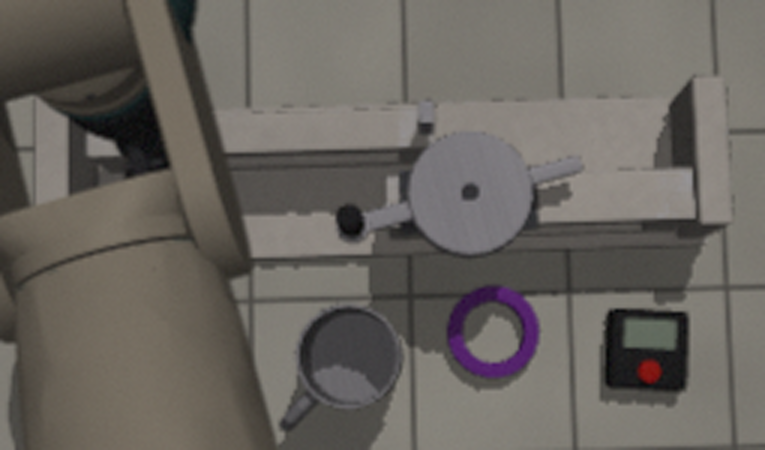

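>>> {"name": "apply_moves", "arguments": {"deltas": [[0,0,0.01,-0.1,0],[0,0,0.01,-0.1,0],[0,0,0.01,-0.1,0]]}}

```text
clock: 5.15
tcp_pos: [0.6119, 0.2114, 0.1052]
tool_rot: [-84.5, 88.4, -168.7]
contact_force: [-3.5, -17.5, 1.9]
gripper_width: -0.0
```

>>> {"name": "apply_moves", "arguments": {"deltas": [[0,0,0.01,-0.1,0],[0,0,0.01,-0.1,0]]}}

```text
clock: 5.35
tcp_pos: [0.6118, 0.2112, 0.1054]
tool_rot: [-68.3, 88.0, -152.8]
contact_force: [-3.9, -14.0, 1.5]
gripper_width: -0.0001
```

>>> {"name": "apply_moves", "arguments": {"deltas": [[0,0,0.01,-0.1,0],[0,0,0.01,-0.1,0]]}}

```text
clock: 5.55
tcp_pos: [0.6117, 0.2111, 0.1055]
tool_rot: [-58.4, 87.5, -143.2]
contact_force: [-3.1, -14.5, 1.2]
gripper_width: 0.0002
```

>>> {"name": "apply_moves", "arguments": {"deltas": [[0,0,-0.01,0.15,0],[0,0,0,0.2,0],[0,-0.8,0,0.2,0],[20,-1,0,0.2,0],[40,-1,0,0,0],[40,-1,0,0,0],[40,0,0,0,0]]}}

```text
clock: 6.25
tcp_pos: [0.6179, 0.1922, 0.2259]
tool_rot: [-64.8, 87.9, -149.5]
contact_force: [-0.2, 0.5, 1.2]
gripper_width: 0.0398
```

```bash
python3 -c "
from h import *
print(delta((.5364,.0676,.200)));d=snap('side','side2');cv2.imwrite('pics/side2c.png',cv2.resize(d['image'][75:325,170:370,::-1],None,fx=2.4,fy=2.4,interpolation=2))"
```

```text
t 6.25 tcp [0.6179 0.1922 0.2259] jaw deg 5.28 F [-0.16  0.5   1.21] w 0.0398 delta [ 1.03 -3.06  3.87]
[[-0.03195127  0.99519025  0.09260385]
 [-0.01884017  0.09203501 -0.99557752]
 [-0.99931185 -0.03355464  0.01580892]]
```

View pics/side2c.png

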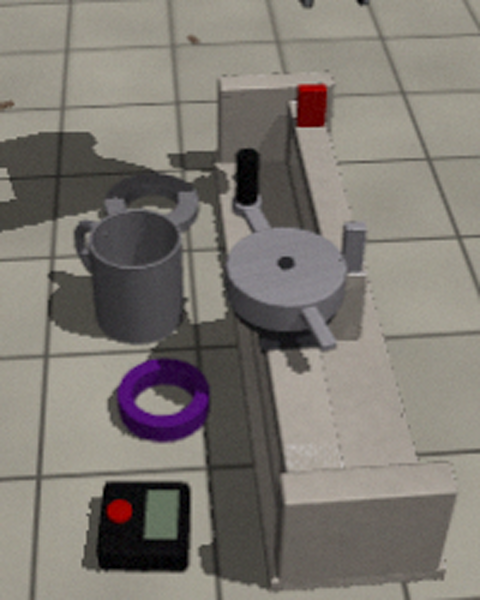

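>>> {"name": "apply_moves", "arguments": {"deltas": [[40,0.1,-0.6,0.78,0],[40,0.1,-0.6,0.78,0],[40,0.1,-0.6,0.78,0],[40,0.1,-0.6,0.78,0],[40,0.1,-0.6,0.78,0],[40,0,0,0,-0.08],[40,0,0,0,-0.08],[40,0,0,0,0]]}}

```text
clock: 7.1
tcp_pos: [0.5318, 0.0643, 0.2029]
tool_rot: [-86.2, 87.2, -161.2]
contact_force: [-0.2, 0.6, -0.1]
gripper_width: 0.0399
```

```bash
python3 -c "
from h import *
d=load('side2');print('tab',pp(d,170+313/2.4-.3,75+87/2.4-.3,.126), 'knob',pp(d,170+247/2.4-.3,75+154/2.4-.3,.167))
print(delta((.5364,.0676,.140)))"
```

```text
tab [0.61126563 0.22480779 0.126     ] knob [0.53615502 0.06778035 0.167     ]
t 7.1 tcp [0.5318 0.0643 0.2029] jaw deg 14.99 F [-0.24  0.55 -0.12] w 0.0399 delta [ 2.09  0.28 -0.07]
[[-0.04584539  0.96484117  0.25880439]
 [-0.01558241  0.25835455 -0.96592449]
 [-0.99882701 -0.04831598  0.00319018]]
```

>>> {"name": "apply_moves", "arguments": {"deltas": [[40,0.5,0.12,0,0],[40,0.6,0.1,-0.03,0],[40,0.6,0.03,-0.03,0],[40,0.4,0,0,0],[40,0,0,0,0]]}}

```text
clock: 7.6
tcp_pos: [0.5348, 0.0685, 0.1309]
tool_rot: [-88.7, 87.0, -164.1]
contact_force: [-0.7, 0.8, -0.3]
gripper_width: 0.0404
```

```bash
python3 -c "
from h import *
delta((.5355,.0676,.135))
for n in ('side','top'):
  d=snap(n,n+'3')
d=load('side3');cv2.imwrite('pics/side3c.png',cv2.resize(d['image'][75:325,170:370,::-1],None,fx=2.4,fy=2.4,interpolation=2))"
```

```text
t 7.6 tcp [0.5348 0.0685 0.1309] jaw deg 14.62 F [-0.71  0.79 -0.29] w 0.0404 delta [-0.14  0.01  0.03]
```

View pics/side3c.png

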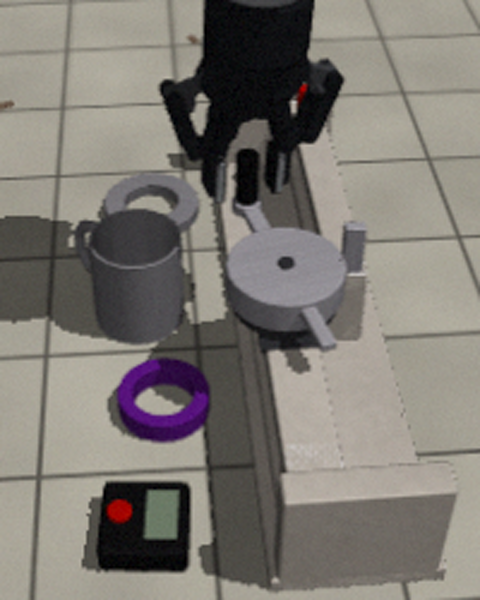

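>>> {"name": "apply_moves", "arguments": {"deltas": [[22,-0.14,0,0,0],[22,0,0,0,0],[22,0,0,0,0]]}}

```text
clock: 8.0
tcp_pos: [0.5374, 0.0687, 0.1405]
tool_rot: [-86.4, 87.4, -161.8]
contact_force: [0.5, -0.0, -0.2]
gripper_width: 0.022
```

>>> {"name": "apply_moves", "arguments": {"deltas": [[22,0,-0.2,0.007,-0.07],[22,0,-0.2,0.007,-0.07],[22,0,-0.2,0.007,-0.07]]}}

```text
clock: 8.3
tcp_pos: [0.5217, 0.0625, 0.1431]
tool_rot: [-97.8, 87.7, -160.8]
contact_force: [0.7, 1.2, -2.4]
gripper_width: 0.022
```

```bash
cat >> h.py <<'E'
H=np.array([.5575,-.014])
def knob():
    o=env.get_obs();R=tool(o);g=o['tcp_pos']-R[:,0]*.019;v=g[:2]-H
    print('grasp pt',g.round(4),'r',np.hypot(*v).round(4),'theta',np.arctan2(-v[0],v[1]).round(3),'jaw-theta deg',(np.degrees(np.arctan2(R[1,1],R[0,1])-np.arctan2(-v[0],v[1]))).round(1),'tool x',R[:,0].round(3),'F',np.array(o['contact_force']).round(1),'Ftan(tool y), Frad(z)',(R.T@o['contact_force']).round(1)[1:],'w',round(o['gripper_width'],4),'tcp',o['tcp_pos'].round(4),'t',round(o['clock'],2))
E
python3 -c "
from h import *
knob()"
```

```text
grasp pt [0.5225 0.0628 0.1621] r 0.0844 theta 0.428 jaw-theta deg 2.5 tool x [-0.037 -0.013 -0.999] F [ 0.7  1.2 -2.4] Ftan(tool y), Frad(z) [ 1.3 -0.7] w 0.022 tcp [0.5217 0.0625 0.1431] t 8.3
```

>>> {"name": "apply_moves", "arguments": {"deltas": [[22,0.03,-0.2,0.007,-0.07],[22,0.03,-0.2,0.007,-0.07],[22,0.03,-0.2,0.007,-0.07],[22,0.03,-0.2,0.007,-0.07]]}}

```text
clock: 8.7
tcp_pos: [0.5028, 0.0495, 0.143]
tool_rot: [-115.5, 88.1, -161.7]
contact_force: [2.0, 2.5, -0.3]
gripper_width: 0.0217
```

```bash
python3 -c "
from h import *
knob()"
```

```text
grasp pt [0.5034 0.0497 0.162 ] r 0.0836 theta 0.704 jaw-theta deg 3.5 tool x [-0.031 -0.01  -0.999] F [ 2.   2.5 -0.3] Ftan(tool y), Frad(z) [ 3.1 -0.4] w 0.0217 tcp [0.5028 0.0495 0.143 ] t 8.7
```

>>> {"name": "apply_moves", "arguments": {"deltas": [[22,0.02,-0.2,0,-0.06],[22,0.02,-0.2,0,-0.06],[22,0.02,-0.2,0,-0.06],[22,0.02,-0.2,0,-0.06]]}}

```text
clock: 9.1
tcp_pos: [0.4894, 0.034, 0.1448]
tool_rot: [-139.3, 88.9, -171.0]
contact_force: [1.2, 4.8, 1.1]
gripper_width: 0.0221
```

```bash
python3 -c "
from h import *
knob()"
```

```text
grasp pt [0.4898 0.0341 0.1638] r 0.0831 theta 0.953 jaw-theta deg 3.7 tool x [-0.02  -0.003 -1.   ] F [1.2 4.8 1.1] Ftan(tool y), Frad(z) [ 4.7 -1.5] w 0.0221 tcp [0.4894 0.034  0.1448] t 9.1
```

>>> {"name": "apply_moves", "arguments": {"deltas": [[22,0.03,-0.2,0,-0.06],[22,0.03,-0.2,-0.01,-0.06],[22,0.03,-0.2,-0.01,-0.06],[22,0.03,-0.2,-0.01,-0.06],[22,0,0,0,0]]}}

```text
clock: 9.6
tcp_pos: [0.4806, 0.0157, 0.1471]
tool_rot: [157.8, 89.6, 140.6]
contact_force: [-0.4, 1.0, 0.0]
gripper_width: 0.0219
```

```bash
python3 -c "
from h import *
knob()
d=snap('side','side4');cv2.imwrite('pics/side4c.png',cv2.resize(d['image'][75:275,130:350,::-1],None,fx=3,fy=3,interpolation=2))
d=snap('top','top4');cv2.imwrite('pics/top4c.png',cv2.resize(d['image'][100:250,105:360,::-1],None,fx=3,fy=3,interpolation=2))"
```

```text
grasp pt [0.4808 0.0157 0.1661] r 0.0823 theta 1.202 jaw-theta deg 3.9 tool x [-0.006  0.005 -1.   ] F [-0.4  1.   0. ] Ftan(tool y), Frad(z) [ 0.8 -0.7] w 0.0219 tcp [0.4806 0.0157 0.1471] t 9.6
```

View pics/side4c.png

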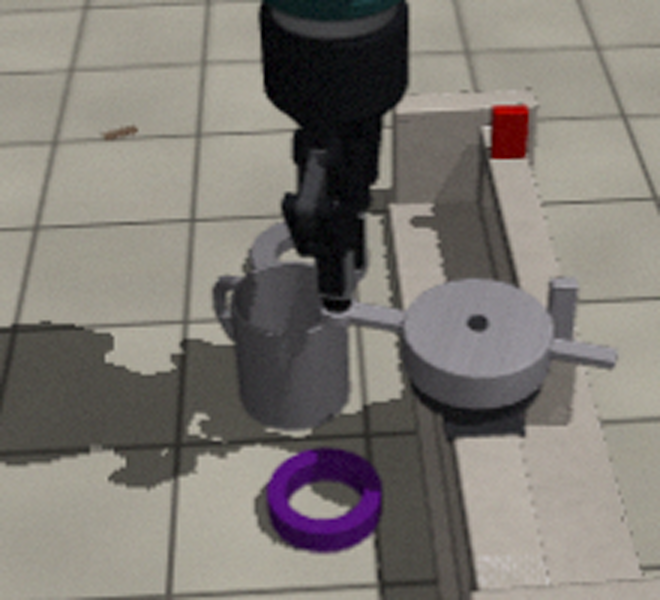

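View pics/top4c.png

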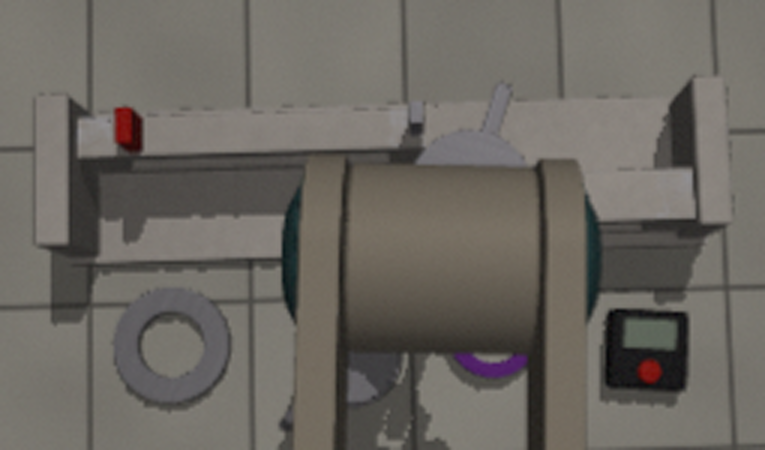

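>>> {"name": "apply_moves", "arguments": {"deltas": [[22,0.15,-0.2,-0.02,-0.04],[22,0.15,-0.1,-0.02,-0.02],[18,0,0,0,0],[14,0,0,0,0],[14,0,0,0,0]], "squeeze": 20}}

```text
clock: 10.2
tcp_pos: [0.4775, 0.0082, 0.1383]
tool_rot: [151.3, 89.6, 137.2]
contact_force: [-0.8, 0.2, 1.2]
gripper_width: 0.0174
```

```bash
python3 -c "
from h import *
knob()"
```

```text
grasp pt [0.4776 0.0082 0.1573] r 0.0829 theta 1.3 jaw-theta deg 1.4 tool x [-0.005  0.005 -1.   ] F [-0.8  0.2  1.2] Ftan(tool y), Frad(z) [ 0.  -0.9] w 0.0174 tcp [0.4775 0.0082 0.1383] t 10.2
```

>>> {"name": "apply_moves", "arguments": {"deltas": [[14,0.04,0,0,0],[14,0.04,0,0,0],[14,0.04,0,0,0]]}}

```text
clock: 10.5
tcp_pos: [0.4776, 0.0084, 0.1382]
tool_rot: [151.9, 89.7, 137.7]
contact_force: [-4.9, -0.3, 7.9]
gripper_width: 0.0174
```

```bash
python3 -c "
from h import *
knob()"
```

```text
grasp pt [0.4776 0.0083 0.1572] r 0.0829 theta 1.299 jaw-theta deg 1.5 tool x [-0.004  0.004 -1.   ] F [-4.9 -0.3  7.9] Ftan(tool y), Frad(z) [-1.4 -4.7] w 0.0174 tcp [0.4776 0.0084 0.1382] t 10.5
```

>>> {"name": "apply_moves", "arguments": {"deltas": [[14,0.03,-0.07,0,-0.025],[14,0.03,-0.07,0,-0.025],[14,0.03,-0.07,0,-0.025]]}}

```text
clock: 10.8
tcp_pos: [0.4765, 0.0031, 0.1382]
tool_rot: [127.7, 89.7, 117.9]
contact_force: [-3.6, 2.2, 6.1]
gripper_width: 0.0174
```

```bash
python3 -c "
from h import *
knob()"
```

```text
grasp pt [0.4765 0.003  0.1572] r 0.0827 theta 1.364 jaw-theta deg 2.1 tool x [-0.003  0.005 -1.   ] F [-3.6  2.2  6.1] Ftan(tool y), Frad(z) [ 1.6 -4. ] w 0.0174 tcp [0.4765 0.0031 0.1382] t 10.8
```

>>> {"name": "apply_moves", "arguments": {"deltas": [[14,0.03,-0.07,-0.015,-0.022],[14,0.03,-0.07,-0.015,-0.022]]}}

```text
clock: 11.0
tcp_pos: [0.4758, -0.0008, 0.1382]
tool_rot: [90.3, 89.7, 83.1]
contact_force: [-0.5, 0.9, 5.5]
gripper_width: 0.0174
```

>>> {"name": "apply_moves", "arguments": {"deltas": [[14,0.03,-0.07,-0.01,-0.022],[14,0.03,-0.07,-0.01,-0.022]]}}

```text
clock: 11.2
tcp_pos: [0.4754, -0.0049, 0.1381]
tool_rot: [62.6, 89.7, 58.1]
contact_force: [-1.7, 2.3, 6.3]
gripper_width: 0.0173
```

```bash
python3 -c "
from h import *
knob()"
```

```text
grasp pt [ 0.4754 -0.005   0.1571] r 0.0826 theta 1.461 jaw-theta deg 1.8 tool x [ 0.003  0.005 -1.   ] F [-1.7  2.3  6.3] Ftan(tool y), Frad(z) [ 2.2 -1.9] w 0.0173 tcp [ 0.4754 -0.0049  0.1381] t 11.2
```

>>> {"name": "apply_moves", "arguments": {"deltas": [[14,0.03,-0.06,-0.01,-0.022],[14,0.03,-0.06,-0.01,-0.022]]}}

```text
clock: 11.4
tcp_pos: [0.4752, -0.0086, 0.1379]
tool_rot: [40.8, 89.6, 38.9]
contact_force: [-0.3, 0.2, 4.0]
gripper_width: 0.0172
```

>>> {"name": "apply_moves", "arguments": {"deltas": [[14,0.03,-0.06,-0.01,-0.022],[14,0.03,-0.06,-0.01,-0.022]]}}

```text
clock: 11.6
tcp_pos: [0.4752, -0.0125, 0.137]
tool_rot: [27.0, 89.5, 27.8]
contact_force: [0.8, 0.1, 3.2]
gripper_width: 0.0173
```

```bash
python3 -c "
from h import *
knob()"
```

```text
grasp pt [ 0.475  -0.0126  0.156 ] r 0.0825 theta 1.554 jaw-theta deg 1.7 tool x [ 0.008  0.004 -1.   ] F [0.8 0.1 3.2] Ftan(tool y), Frad(z) [0.1 0.8] w 0.0173 tcp [ 0.4752 -0.0125  0.137 ] t 11.6
```

>>> {"name": "apply_moves", "arguments": {"deltas": [[14,0.05,0,0,0],[14,0.05,0,0,0],[14,0.05,0,0,0]]}}

```text
clock: 11.9
tcp_pos: [0.4753, -0.0136, 0.1344]
tool_rot: [11.6, 89.5, 12.4]
contact_force: [-5.1, -2.8, 11.3]
gripper_width: 0.0172
```

```bash
python3 -c "
from h import *
knob()"
```

```text
grasp pt [ 0.4751 -0.0136  0.1534] r 0.0824 theta 1.566 jaw-theta deg 1.0 tool x [ 0.008  0.002 -1.   ] F [-5.1 -2.8 11.3] Ftan(tool y), Frad(z) [-2.7 -5. ] w 0.0172 tcp [ 0.4753 -0.0136  0.1344] t 11.9
```

>>> {"name": "apply_moves", "arguments": {"deltas": [[14,0.03,-0.04,-0.03,-0.01],[14,0.03,-0.02,-0.03,-0.01]]}}

```text
clock: 12.1
tcp_pos: [0.4753, -0.0157, 0.1339]
tool_rot: [3.1, 89.2, 5.1]
contact_force: [5.9, -0.4, 4.2]
gripper_width: 0.0173
```

```bash
python3 -c "
from h import *
knob()
d=snap('side','side5');cv2.imwrite('pics/side5c.png',cv2.resize(d['image'][75:275,130:350,::-1],None,fx=3,fy=3,interpolation=2))"
```

```text
grasp pt [ 0.475  -0.0157  0.1529] r 0.0825 theta 1.592 jaw-theta deg 0.8 tool x [ 0.014  0.001 -1.   ] F [ 5.9 -0.4  4.2] Ftan(tool y), Frad(z) [-0.6  5.9] w 0.0173 tcp [ 0.4753 -0.0157  0.1339] t 12.1
```

View pics/side5c.png

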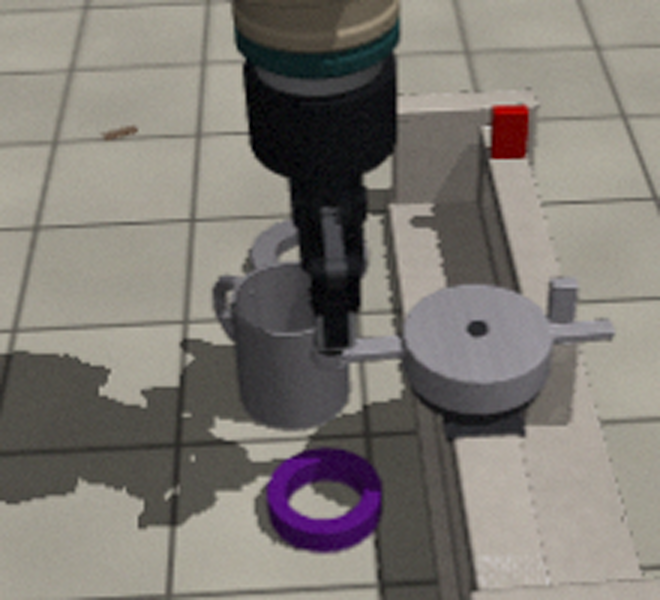

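>>> {"name": "apply_moves", "arguments": {"deltas": [[14,0.05,0,0.03,0],[14,0.05,0,0,0]]}}

```text
clock: 12.35
tcp_pos: [0.4753, -0.0159, 0.1303]
tool_rot: [3.2, 89.4, 5.2]
contact_force: [2.0, -0.7, 5.0]
gripper_width: 0.0173
```

```bash
python3 -c "
from h import *
knob()
d=snap('side','side6')
import numpy as np
# depth-based hub top height + template vertical shift of hub
for t in ('side0','side4','side5','side6'):
  d=load(t); g=[]
  for dx in (-.02,-.012,.012,.02):
    for dy in (-.02,-.01,.01,.02):
      u,v=proj(d,(H[0]+dx,H[1]+dy,.127)); g.append(pz(d,u,v)[2])
  im=cv2.cvtColor(d['image'],cv2.COLOR_RGB2GRAY).astype(float)
  u0,v0=proj(d,(*H,.127)); u0,v0=int(u0),int(v0)
  p=im[v0-8:v0+10,u0-8:u0+9];w=np.clip(70-p,0,None) if 0 else np.clip(np.median(p)-15-p,0,None)
  vv,uu=np.mgrid[v0-8:v0+10,u0-8:u0+9]
  print(t,'hub z med',np.median(g).round(4),'dot',((uu*w).sum()/w.sum()).round(2),((vv*w).sum()/w.sum()).round(2))
d=load('side0');print(proj(d,(*H,.127)),proj(d,(*H,.132)),proj(d,(*H,.123)))
"
```

```text
grasp pt [ 0.4751 -0.0159  0.1493] r 0.0824 theta 1.594 jaw-theta deg 0.7 tool x [ 0.011  0.001 -1.   ] F [ 2.  -0.7  5. ] Ftan(tool y), Frad(z) [-0.8  2. ] w 0.0173 tcp [ 0.4753 -0.0159  0.1303] t 12.35
side0 hub z med 0.1265 dot 288.72 184.11
side4 hub z med 0.1308 dot 288.81 182.26
side5 hub z med 0.1267 dot 288.7 184.09
side6 hub z med 0.1226 dot 288.58 185.71
[289.05274417 184.46390662] [289.16702427 182.27479337] [288.96188679 186.20180775]
```

>>> {"name": "apply_moves", "arguments": {"deltas": [[14,0.04,0,0,0],[14,0.05,0,0,0]]}}

```text
clock: 12.6
tcp_pos: [0.4754, -0.016, 0.1287]
tool_rot: [1.4, 89.3, 3.5]
contact_force: [-7.4, 1.0, 18.4]
gripper_width: 0.0176
```

>>> {"name": "apply_moves", "arguments": {"deltas": [[24,-0.02,0,0,0],[40,0,0,0,0],[40,0,0,0,0],[40,-0.4,0,0,0],[40,-1,0,0,0],[40,-1,0,0,0],[40,-1,0,-0.2,0],[40,-1,0,-1,0],[40,0,0,-1,0],[40,0,0,0,0],[40,0,0,0,0]]}}

```text
clock: 13.7
tcp_pos: [0.4042, -0.0181, 0.2674]
tool_rot: [10.7, 89.6, 12.8]
contact_force: [-0.2, -0.4, 0.3]
gripper_width: 0.0403
```

```bash
python3 -c "
from h import *
knob()
d=snap('side','side7');cv2.imwrite('pics/side7c.png',cv2.resize(d['image'][75:325,130:370,::-1],None,fx=2.4,fy=2.4,interpolation=2))
d=snap('top','top7');cv2.imwrite('pics/top7c.png',cv2.resize(d['image'][100:250,105:360,::-1],None,fx=3,fy=3,interpolation=2))
import numpy as np
for t in ('side0','side6','side7'):
  d=load(t); g=[]
  for dx in (-.02,-.012,.012,.02):
    for dy in (-.02,-.01,.01,.02):
      u,v=proj(d,(H[0]+dx,H[1]+dy,.127)); g.append(pz(d,u,v)[2])
  im=cv2.cvtColor(d['image'],cv2.COLOR_RGB2GRAY).astype(float)
  u0,v0=proj(d,(*H,.127)); u0,v0=int(u0),int(v0)
  p=im[v0-8:v0+10,u0-8:u0+9];w=np.clip(np.median(p)-15-p,0,None)
  vv,uu=np.mgrid[v0-8:v0+10,u0-8:u0+9]
  print(t,'hub z med',np.median(g).round(4),'dot',((uu*w).sum()/w.sum()).round(2),((vv*w).sum()/w.sum()).round(2))
"
```

```text
grasp pt [ 0.404  -0.0181  0.2864] r 0.1535 theta 1.597 jaw-theta deg 0.5 tool x [ 0.006  0.001 -1.   ] F [-0.2 -0.4  0.3] Ftan(tool y), Frad(z) [-0.4 -0.2] w 0.0403 tcp [ 0.4042 -0.0181  0.2674] t 13.7
side0 hub z med 0.1265 dot 288.72 184.11
side6 hub z med 0.1226 dot 288.58 185.71
side7 hub z med 0.1215 dot 288.56 186.22
```

View pics/side7c.png

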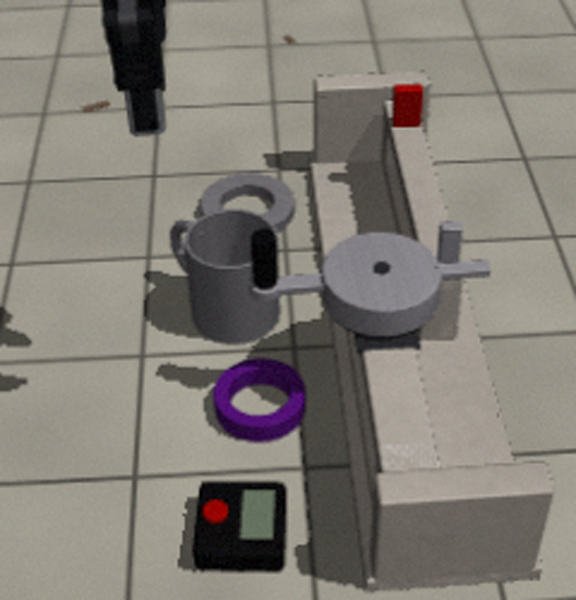

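View pics/top7c.png

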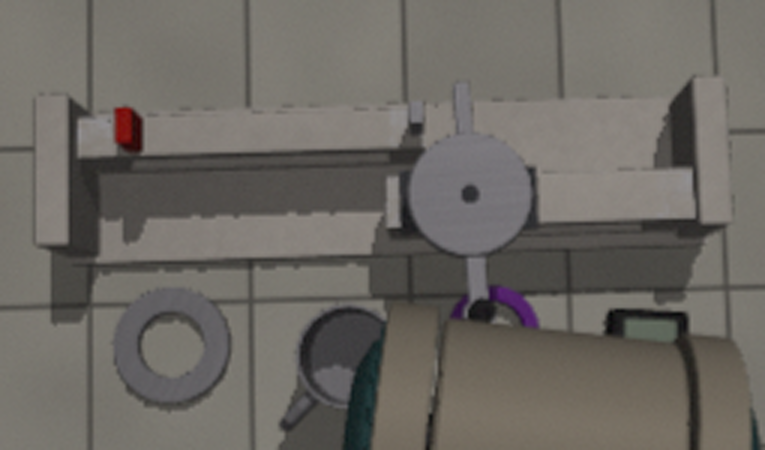

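```bash
python3 -c "
from h import *
d=load('top7');cv2.imwrite('pics/top7d.png',cv2.resize(d['image'][125:190,110:180,::-1],None,fx=9,fy=9,interpolation=0))
for y in (.2712-.004,.2712-.002,.2712): print(y,(proj(d,(.61,y,.086))-(110,125))*9+4)
for z in(.1,.086,0): print(z,(proj(d,(.61,.2712,z))-(110,125))*9+4)
"
```

```text
0.2672 [192.37105842 192.49895593]
0.2692 [184.04904193 192.70133921]
0.2712 [175.72613545 192.90375803]
0.1 [159.32050884 181.63326203]
0.086 [175.72613545 192.90375803]
0 [266.3985036  255.19318015]
```

View pics/top7d.png

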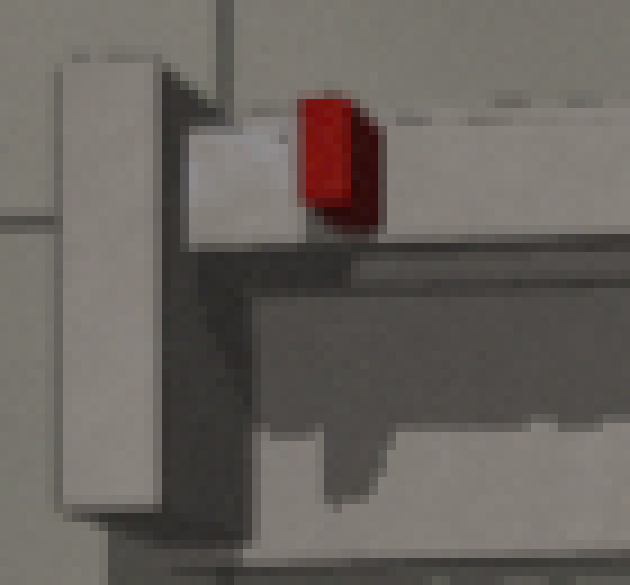

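```bash
python3 -c "
from h import *
knob();print(env.sign_off())"
```

```text
grasp pt [ 0.4043 -0.018   0.2856] r 0.1533 theta 1.597 jaw-theta deg 0.6 tool x [ 0.004  0.002 -1.   ] F [-0.4 -0.4  0.3] Ftan(tool y), Frad(z) [-0.4 -0.4] w 0.04 tcp [ 0.4044 -0.018   0.2666] t 13.8
the job is handed in; nothing more can be done
None
```

I pushed the sash to its stop by the red tab and swung the handle up over the cam. I found the notch by pressing lightly as I turned, pressed the handle home, let go, backed off and handed in at 13.8 s. `sign_off` gives no verdict, so the results below are my own measurements.

- **Sash:** it stopped moving at about 14 N of push. The last picture shows about 2 mm between its end and the left post. That is within the 4 mm limit, but the picture is only good to about 2 mm. I can't tell whether that gap is the soft stop itself or a slight rebound.
- **Handle:** it stands at about 1.59 rad. Its hub sits 4 to 5 mm below the starting level (depth reading about -5 mm, picture about -4 to -5 mm), where -4 mm is nominal for home.
- **Forces:** the highest wrist readings I saw were about 18 N pressing the handle home and about 18 N on the sash. I read them only between moves, so brief peaks would not show.
- **Other objects:** the gripper is clear, with no meaningful force on it. The mug, timer, plate and ring look unmoved in the last pictures; I did not measure their positions again, and the arm partly hid the mug, timer and ring from the top camera.

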